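# Empty the lathe's catch tray of shoe lasts

### The arm

A 6-joint arm with a two-finger parallel gripper is mounted at the origin on the work surface. World frame = base frame: x ahead of the robot, y to its left, z up, the work surface at z = 0. Lengths are in m, angles in rad, forces in N, time in s.
With the tool pointing down it reaches from about 0.275 to 0.725 m from the base axis. Payload 5.6 kg.
Tool frame: the origin (TCP) lies midway between the tips of the shut fingers; the grasp point (between the pads) lies 19 mm behind it (arm.grip_point_offset is the distance from the TCP to the grasp point, in m); z points along the fingers, y is the line along which they close (so a half turn about z gives the same grasp; the last joint's range is limited). The gripper opens to 85 mm and grips with 20 to 120 N. Pads are 22 mm wide; open, the fingers measure 114 mm over their backs; the gripper's body (76 mm by 85 mm) begins 54 mm behind the grasp point. The pads swing forward as they close: fully open they stand 13 mm farther back than shut.
Start: joints at [-0.93, 0.255, 0.108, 0, -1.424, -0.285], TCP at [0.192, -0.516, 0.231] pointing down, gripper open.
Joint ranges: [-2.95, 2.95], [-1.21, 1.97], [-1.09, 1.5], [-2.87, 1.71], [-2.94, -0.07], [-3.05, 3.05]. Speed limits (rad/s): [2.57, 2.57, 3.14, 3.14, 3.14, 3.14].

### API

Orientations are given as a unit quaternion [w, x, y, z].
In Python, from workcell import arm gives the robot as it stands. The module is installed in compiled form; this text tells all that it offers.
- The arm moves only by the tool drive_tool, never from a script. Its argument "series" is text: rows parted by semicolons, each of 6 numbers parted by spaces: the shift along the tool's x, y, z each as a share of 0.1 m, from -1 to 1, then the turn, a rotation vector about the tool's x, y, z each as a share of 360 degrees, from -1 to 1. A call has 1 to 12 rows; each row is the pose to reach, as a shift and turn from the pose commanded when the call began, along the tool's axes at that moment, turning the shorter way round; what a row does not reach only later rows make up. A row lasts 1/10 s, in which the tool goes at most 50 mm and 8.59 degrees, less where a joint would pass 70% of its speed; a pose out of reach is approached as far as the arm can. A call with a number of a shift or a turn outside -1 to 1 is refused whole. A call with a gripper value outside its range is refused whole. "grip" is the opening, from -1 (shut) to 1 (fully open), set as the call begins (left out, the last holds). The fingers move at their own pace and stop on an object; "squeeze" is the grip in N (left out, the last holds). Time passes only in rows, so rows that repeat a pose let the fingers close. It gives the time, the measured TCP pose, the force, the opening and the grip force at its end, in the units of the state.
- arm.sense(): the state, without advancing time (a new reading comes with each control period).
- arm.get_image(name): name is "scene" or "top"; returns the picture (400x640x3 uint8, red, green, blue); there is no depth.
- arm.camera_model(name): a dict with "fx", "fy", "cx", "cy" (pixels), "k1" (the pictures are not rectified: a ray, as slopes to the right and down, at radius r is drawn at 1 + k1 r^2 times it, then the intrinsics apply), "R" (3x3) and "t" (3): a world point X has camera coordinates R X + t. Camera axes: x right, y down, z forward; pixel columns grow to the right and rows downward; lengths in m; the calibration is good to about 2 mm. A picture is of the moment at which its call begins. camera_model takes no time and is no camera call.
- arm.sign_off(): hands the job in; it is judged then, once.
Trained networks look in the newest picture that a camera, given by its name, has taken for a name from the list of things; names that differ only in an ending like _2 or _b are one class to them, and where a whole thing is asked for, a point or a joint stands for the part that bears it (a point fixed in the world has none). Each returns a list of dicts, best first, with "p" (0 to 1); they miss things now and then, are a little off and sometimes report something else, mostly with a low value. They report only what shows in the picture. A call takes as long as a camera call.
- arm.recognise(name, camera): "uv" ([column, row] in pixels, amid what is visible of it).
- arm.place_of(name, camera): "uv" ([column, row] in pixels: a listed point, or the origin of a listed thing).
The state is a dict: "time_s": time; "q": joint angles; "dq": joint speeds; "tau": joint torques, N m; "ee_pos": TCP position; "tool_rot": TCP orientation; "ft_force": force on the tool from outside, world axes, zero at the start; "torque": the same for the moment, N m; "opening": opening from 0.0 (shut) to 1.0 (fully open); "gripper_force": force on a finger pad.
Only numpy, scipy, OpenCV 4.12 (cv2) and the standard library are available. Lean on these libraries where they do the work, as an engineer would, in place of code of your own. Each camera call takes 0.05 s, during which the arm holds its last target. There are 200 camera calls.

### The job

Draw the catch tray out from under the clear guard by its handle, and move the two finished shoe lasts into the tote: the blue one in the blue bay, the yellow one in the yellow bay, each set down (not dropped) standing on its sole and lying lengthwise in its bay; either end may lead. Then push the empty tray fully home again. Leave the jar, hammer and brush where they are.

Things in the scene. Friction and masses are not known exactly. Their poses are not given: they have to be found in the camera images.
- outfeed: Fixed discharge end of a last-turning lathe: a clear guard box 292 mm wide (x), open in front, from 8 to 256 mm behind its origin, top 114 mm above the bench; a green chute rises behind it. Origin on the bench at the middle of its front mouth; y points into the machine, the tray comes out along -y; z up.
- tray (a joint): Travel of the catch tray, m: 0 = fully home under the guard, 0.20 = fully out (along the outfeed's -y). About 3 N to slide; stays where left. Tray 260 x 220 mm, middle 115 mm behind the outfeed's origin when home; floor 12 mm, rim 50 mm above the bench; green front plate 290 mm wide, 8 mm thick, top 102 mm above the bench. The lasts are clear of the guard at 0.19 or more.
- tray_handle (a point): Middle of the black round bar handle of the tray: 12 mm diameter, 120 mm long along the outfeed's x axis, 48 mm in front of the front plate, 76 mm above the bench. Moves with the tray; axes as the outfeed's. Can be pinched from above, fingers closing along y.
- last_blue: Blue shoe last, 140 mm long (66 to heel, 73 to toe), 56 wide, 80 high, 0.35 kg. Origin on its sole under the middle of the tall block; x to the toe, z up. Grip the tall block near its top: 62 mm long, 40 mm wide, flat parallel sides facing its y. Forepart 56 wide, 34 high, sloping up to the block; heel 48 wide, 64 high. Starts standing in the tray.
- last_yellow: Yellow plastic shoe last, same shape and frame as the blue one. Starts in the tray, standing on its sole.
- tote: Loose grey plastic tote, 235 (x) x 195 (y) mm outside, 56 mm high, 5 mm walls, 1.3 kg; a 5 mm wall across its middle makes two bays side by side along x. Origin at the middle of its underside, on the bench; z up.
- bay_blue (a point): Middle of the floor (6 mm above the bench) of the bay with the blue floor pad and blue end labels; 110 mm wide along x, 185 mm long along y, 50 mm deep. Axes as the tote's.
- bay_yellow (a point): Middle of the floor of the bay with the yellow floor pad and yellow end labels; same size and axes as the blue bay.
- cream_jar: Bystander: jar of shoe cream, 64 mm diameter, 55 mm high. Origin at the middle of its underside.
- hammer: Bystander: hammer, 220 mm long, lying on the bench.
- brush: Bystander: brush, 190 mm long, lying on the bench.

How it is judged:
On the way, in this order (a step that is already met when the one before it is completed fails the run):
1. the tray is drawn out by at least 100 mm (value of joint tray above 0.1 m), for 0.1 s.
2. both lasts stand released on the floor of the bay of their own colour (x of last_blue in the frame of bay_blue between -0.042 and 0.042 m and y of last_blue in the frame of bay_blue between -0.055 and 0.055 m and z of last_blue in the frame of bay_blue below 0.008 m and angle between each of last_blue, last_yellow's own z axis and vertical below 0.12 rad and angle between the x axis of last_blue and the y axis of bay_blue, either way round below 0.5 rad and contact force between the fingers and last_blue below 0.1 N and x of last_yellow in the frame of bay_yellow between -0.042 and 0.042 m and y of last_yellow in the frame of bay_yellow between -0.055 and 0.055 m and z of last_yellow in the frame of bay_yellow below 0.008 m and angle between the x axis of last_yellow and the y axis of bay_yellow, either way round below 0.5 rad and contact force between the fingers and last_yellow below 0.1 N), for 0.2 s.
At the end, for the whole second after the job is handed in: Each last is in the bay of its colour: on the floor (8 mm), upright (0.12 rad), along the bay (0.5 rad), origin within 42 mm across and 55 mm along of the bay's middle, released and at rest; tray within 8 mm of home and at rest (all of step 2 and value of joint tray below 0.008 m and velocity of joint tray between -0.01 and 0.01 m/s and linear speed of each of last_blue, last_yellow below 0.02 m/s); the robot touches nothing.
It fails at once if a last is dropped or thrown (faster than 0.8 m/s while out of the fingers) ((linear speed of last_blue above 0.8 m/s and contact force between the fingers and last_blue below 0.1 N) or (linear speed of last_yellow above 0.8 m/s and contact force between the fingers and last_yellow below 0.1 N)).
It fails at once if the jar, hammer or brush is moved by more than 30 mm (distance of any of cream_jar, hammer, brush from where it was at the start of the episode above 0.03 m).
It also fails if it takes over 72 s, if anything falls off the work surface, if the arm or the gripper's body presses on something with over 40 N, if the wrist force passes 120 N, or if a joint passes its speed limit or range.

## Working session

There is one attempt and no reset: what is moved stays moved. The work goes in short steps, Python scripts to look and compute and a tool call to move; the robot and the scene stay as the last step left them, time stands still between calls to the robot, and variables do not carry over. Pictures are saved under pics/ and viewed, at most 10 in all, crops included, and the job is handed in when it is done.

Besides the shell and the picture viewer there is one more tool, called after ">>>" as name(argument=value, ...), one argument or row to a line, values as JSON. drive_tool: Moves the arm, as the interface text tells. Its arguments: {"type":"object","properties":{"series":{"type":"string"},"grip":{"type":"number"},"squeeze":{"type":"number"}},"required":["series"]}

```bash
mkdir -p pics; cat > h.py <<'E'
import numpy as np, cv2
from workcell import arm
from scipy.spatial.transform import Rotation as Rn
def ray(uv,cam):
    m=arm.camera_model(cam);R=np.array(m["R"]);t=np.array(m["t"])
    K=np.array([[m["fx"],0,m["cx"]],[0,m["fy"],m["cy"]],[0,0,1.]])
    p=cv2.undistortPoints(np.array([[uv]],float),K,np.array([m["k1"],0,0,0,0.]))[0,0]
    return -R.T@t, R.T@np.array([p[0],p[1],1])
def at_z(uv,z,cam):
    c,d=ray(uv,cam); return c+d*(z-c[2])/d[2]
def tri(u1,u2):
    (c,d),(e,f)=ray(u1,"scene"),ray(u2,"top")
    s=np.linalg.lstsq(np.c_[d,-f],e-c,rcond=None)[0]
    a,b=c+s[0]*d,e+s[1]*f
    return (a+b)/2,np.linalg.norm(a-b)
def snap(n):
    for c in("scene","top"): cv2.imwrite(f"pics/{n}_{c}.png",arm.get_image(c)[:,:,::-1])
E
python3 - <<'E'
from h import *
snap("a")
print(arm.sense())
for n,z in [("outfeed",0),("tray_handle",.076),("last_blue",.012),("last_yellow",.012),("tote",0),("bay_blue",.006),("bay_yellow",.006),("cream_jar",0),("hammer",0.01),("brush",0.01)]:
  for c in("scene","top"):
    for d in arm.place_of(n,c)[:2]: print(n,c,round(d["p"],2),np.round(d["uv"]),np.round(at_z(d["uv"],z,c),3))
E
```

```text
{'time_s': 0.1, 'q': array([-9.30388813e-01,  2.55688319e-01,  1.07138931e-01, -4.29779814e-04,
       -1.42387054e+00, -2.84610583e-01]), 'dq': array([ 9.81527120e-04, -1.19669667e-03,  2.32365549e-03,  1.55677810e-03,
        1.44615983e-03,  9.50137488e-05]), 'tau': array([-2.50699428e-03, -3.87603128e+01,  2.38472897e+01,  5.37796184e+00,
       -3.80814090e-03, -1.08769262e-05]), 'ee_pos': array([ 0.19149799, -0.51512583,  0.23048677]), 'tool_rot': array([-1.72004453e-04, -1.76930403e-01,  9.84223007e-01,  8.21349449e-04]), 'ft_force': array([ 0.22535439,  0.57657876, -0.5186278 ]), 'torque': array([0.02117185, 0.00198446, 0.03029162]), 'gripper_force': 0.0, 'opening': 1.000080239187172}
outfeed scene 0.65 [332. 164.] [0.536 0.27  0.   ]
outfeed scene 0.57 [316. 334.] [ 0.752 -0.204  0.   ]
outfeed top 0.95 [227. 231.] [0.542 0.269 0.   ]
tray_handle scene 0.96 [318. 157.] [0.537 0.187 0.076]
tray_handle scene 0.54 [186. 326.] [ 0.578 -0.342  0.076]
tray_handle top 0.75 [250. 230.] [0.538 0.193 0.076]
last_blue scene 0.71 [376. 148.] [0.614 0.374 0.012]
last_blue top 0.18 [438. 
[... 225 characters left out ...]
0.791 -0.029 -0.   ]
tote top 0.8 [435. 254.] [ 0.482 -0.328  0.   ]
bay_blue scene 0.65 [131. 310.] [ 0.421 -0.336  0.006]
bay_blue top 0.88 [438. 271.] [ 0.433 -0.334  0.006]
bay_yellow scene 0.83 [186. 326.] [ 0.535 -0.312  0.006]
bay_yellow scene 0.28 [316. 152.] [0.476 0.289 0.006]
bay_yellow top 0.58 [431. 232.] [ 0.543 -0.318  0.006]
cream_jar scene 0.72 [376. 281.] [ 0.797 -0.039  0.   ]
cream_jar top 0.93 [333. 144.] [ 0.805 -0.036  0.   ]
hammer scene 0.91 [405. 207.] [0.77  0.193 0.01 ]
hammer scene 0.31 [320. 153.] [0.492 0.283 0.01 ]
hammer top 0.56 [252. 156.] [0.759 0.204 0.01 ]
brush scene 0.7 [316. 334.] [ 0.754 -0.211  0.01 ]
brush top 0.6 [387. 160.] [ 0.754 -0.194  0.01 ]
```

View pics/a_scene.png

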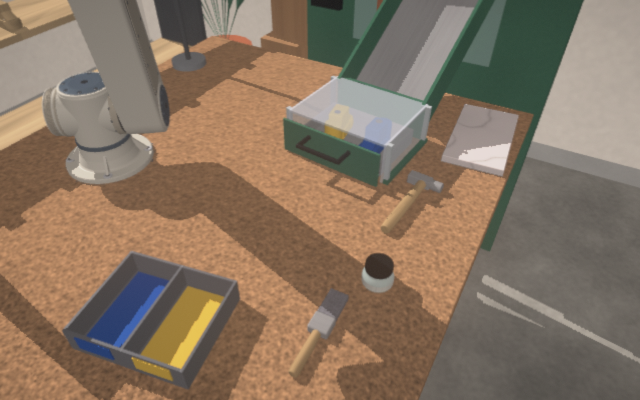

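View pics/a_top.png

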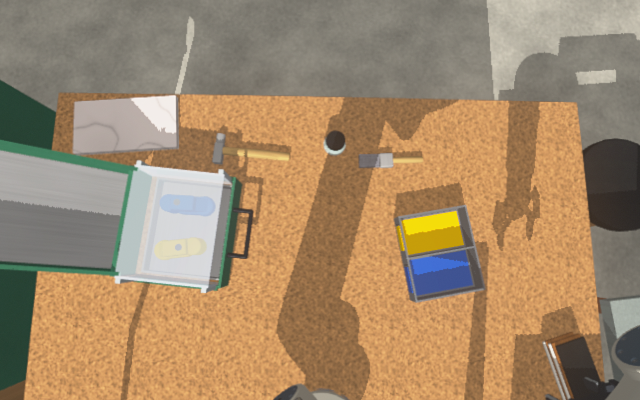

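The scene view shows the guard at about (358,130), the handle bar from (300,145) to (348,160), the tote at (155,318) with blue on the left and yellow on the right, and the jar, brush and hammer clear of the path. In the top view the handle is near (250,232), the blue last near (187,205) and the yellow last near (180,247). I'll enlarge these for the angles.

```bash
python3 - <<'E'
import cv2,numpy as np
a=cv2.imread("pics/a_top.png")
x=cv2.resize(a[150:300,110:270],None,fx=4,fy=4,interpolation=cv2.INTER_CUBIC)
cv2.imwrite("pics/c1.png",x[:600])
E
python3 - <<'E'
from h import *
for n in [(439.5,285.5)]: pass
# tote rim corners guessed from top view, z=.056
for u in [(395,210),(466,206),(484,291),(413,301)]: print(at_z(u,.056,"top").round(3))
E
```

```text
[ 0.6   -0.202  0.056]
[ 0.613 -0.402  0.056]
[ 0.382 -0.439  0.056]
[ 0.355 -0.245  0.056]
```

View pics/c1.png

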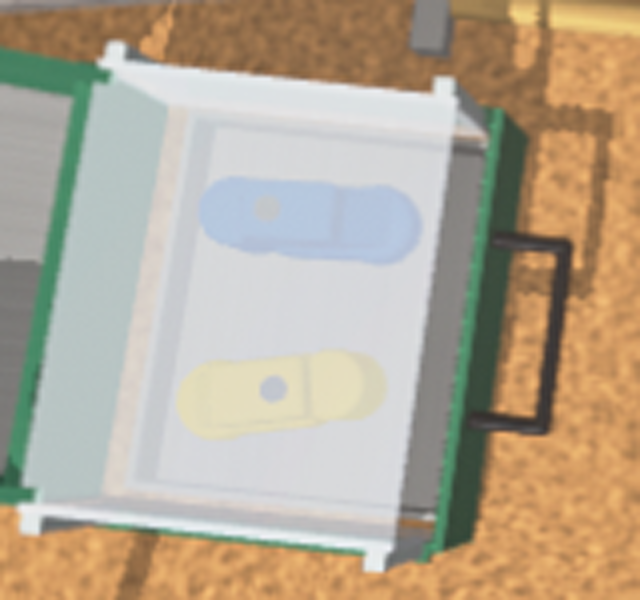

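The crop shows the handle bar from crop (565,242) to (545,428), i.e. px (251.2,210.5) to (246.2,257). Both lasts have their toes toward the front plate, roughly along the tray's travel.

```bash
python3 - <<'E'
from h import *
P=lambda u,v:(110+u/4,150+v/4)
def pr(n,u,z): print(n,at_z(P(*u),z,"top").round(4))
for u in[(565,242),(545,428)]: pr("bar",u,.076)
for u in[(497,110),(432,550)]: pr("plate top",u,.102)
for u in[(115,52),(445,88),(375,560),(32,520)]: pr("guard",u,.114)
for u in[(215,213),(420,230),(185,405),(385,380)]: pr("last",u,.03)
a=arm.recognise("tray_handle","scene")[0]["uv"];b=arm.recognise("tray_handle","top")[0]["uv"]
a=arm.place_of("tray_handle","scene")[0]["uv"];b=arm.place_of("tray_handle","top")[0]["uv"];print(a,b,tri(a,b))
E
```

```text
bar [0.5915 0.1904 0.076 ]
bar [0.4683 0.1994 0.076 ]
plate top [0.6754 0.2342 0.102 ]
plate top [0.3917 0.2637 0.102 ]
guard [0.7082 0.4819 0.114 ]
guard [0.6871 0.2662 0.114 ]
guard [0.3864 0.2959 0.114 ]
guard [0.4088 0.51   0.114 ]
last [0.6146 0.4423 0.03  ]
last [0.6043 0.2988 0.03  ]
last [0.4813 0.4538 0.03  ]
last [0.4997 0.3178 0.03  ]Traceback (most recent call last):
  File "<stdin>", line 8, in <module>
IndexError: list index out of range
```

>>> drive_tool(
  series="-0.3 0.3 0.03 0 0 0; -0.62 0.6 0.06 0 0 0; -0.94 0.91 0.1 0 0 0; -0.94 0.91 0.1 0 0 0",
  grip=-0.2,
)

```text
time_s: 1.55
ee_pos: [0.2494, -0.394, 0.2213]
tool_rot: [0.001, -0.179, 0.984, 0.0]
ft_force: [-0.5, -0.0, -0.2]
opening: 0.401
gripper_force: 0.0
```

>>> drive_tool(
  series="-0.3 0.3 0.03 0 0 0; -0.62 0.6 0.06 0 0 0; -0.94 0.91 0.1 0 0 0; -0.94 0.91 0.1 0 0 0",
)

```text
time_s: 1.95
ee_pos: [0.306, -0.2761, 0.2112]
tool_rot: [0.001, -0.18, 0.984, 0.0]
ft_force: [-0.4, -0.8, 0.1]
opening: 0.403
gripper_force: 0.0
```

>>> drive_tool(
  series="-0.3 0.3 0.03 0 0 0; -0.62 0.6 0.06 0 0 0; -0.94 0.91 0.1 0 0 0; -0.94 0.91 0.1 0 0 0",
)

```text
time_s: 2.35
ee_pos: [0.3624, -0.1583, 0.201]
tool_rot: [0.0, -0.18, 0.984, 0.0]
ft_force: [-0.0, -0.8, 0.2]
opening: 0.401
gripper_force: 0.0
```

>>> drive_tool(
  series="-0.3 0.3 0.03 0 0 0; -0.62 0.6 0.06 0 0 0; -0.94 0.91 0.1 0 0 0; -0.94 0.91 0.1 0 0 0",
)

```text
time_s: 2.75
ee_pos: [0.4189, -0.0407, 0.1907]
tool_rot: [-0.0, -0.179, 0.984, 0.0]
ft_force: [-0.0, -1.1, 0.8]
opening: 0.401
gripper_force: 0.0
```

>>> drive_tool(
  series="0 0 0 0 0 0.02; 0 0 0 0 0 0.04; 0 0 0 0 0 0.06; 0 0 0 0 0 0.072; 0 0 0 0 0 0.072; 0 0 0 0 0 0.072",
)

```text
time_s: 3.35
ee_pos: [0.4173, -0.044, 0.1914]
tool_rot: [0.0, 0.048, 0.999, -0.0]
ft_force: [-0.3, -0.5, 0.2]
opening: 0.401
gripper_force: 0.0
```

```bash
cat >> h.py <<'E'
def go(xyz,yaw_deg):
    """shift (units of 0.1 m, tool axes) and turn (share of 360) to put TCP at xyz, pointing down, tool y at yaw (mod 180)"""
    s=arm.sense();w,x,y,z=s["tool_rot"];R=Rn.from_quat([x,y,z,w])
    M=R.as_matrix()
    best=None
    for k in(0,180):
        a=np.radians(yaw_deg+k);ty=np.array([np.cos(a),np.sin(a),0]);tz=np.array([0,0,-1.]);tx=np.cross(ty,tz)
        rv=(R.inv()*Rn.from_matrix(np.c_[tx,ty,tz])).as_rotvec()/(2*np.pi)
        if best is None or np.linalg.norm(rv)<np.linalg.norm(best): best=rv
    sh=M.T@(np.array(xyz)-s["ee_pos"])/.1
    print("t",round(s["time_s"],2),"pos",np.round(s["ee_pos"],4),"yaw y",np.degrees(np.arctan2(M[1,1],M[0,1])).round(1),"q6",round(s["q"][5],2),"open",round(s["opening"],3),"F",np.round(s["ft_force"],1),s["gripper_force"])
    print("shift",sh.round(3),"turn",best.round(4))
E
python3 - <<'E'
from h import *
for c in("scene","top"):
  for d in arm.place_of("tray_handle",c)[:1]: print(c,d["p"],np.round(d["uv"]),at_z(d["uv"],.076,c).round(4))
go([.532,.193,.14],84.4)
snap("b")
E
```

```text
scene 0.96 [318. 157.] [0.5374 0.1875 0.076 ]
top 0.75 [250. 230.] [0.5382 0.1927 0.076 ]
t 3.45 pos [ 0.4173 -0.0438  0.1913] yaw y 84.5 q6 -1.94 open 0.403 F [ 0.  -0.4  0.1] 0.0
shift [-0.916  2.466  0.513] turn [-0.      0.      0.0004]
```

>>> drive_tool(
  series="-0.15 0.41 0.08 0 0 0; -0.31 0.82 0.17 0 0 0; -0.31 0.82 0.17 0 0 0",
)

```text
time_s: 3.85
ee_pos: [0.4571, 0.0382, 0.1728]
tool_rot: [-0.001, 0.047, 0.999, -0.0]
ft_force: [-0.7, -1.0, -0.1]
opening: 0.404
gripper_force: 0.0
```

>>> drive_tool(
  series="-0.15 0.41 0.08 0 0 0; -0.31 0.82 0.17 0 0 0; -0.31 0.82 0.17 0 0 0",
)

```text
time_s: 4.15
ee_pos: [0.4957, 0.1169, 0.1554]
tool_rot: [-0.001, 0.047, 0.999, -0.0]
ft_force: [-0.7, -1.4, -0.8]
opening: 0.402
gripper_force: 0.0
```

>>> drive_tool(
  series="-0.15 0.41 0.08 0 0 0; -0.31 0.82 0.17 0 0 0; -0.31 0.82 0.17 0 0 0; -0.31 0.82 0.17 0 0 0",
)

```text
time_s: 4.55
ee_pos: [0.5334, 0.1926, 0.1395]
tool_rot: [-0.001, 0.048, 0.999, -0.001]
ft_force: [-0.8, 0.1, -0.0]
opening: 0.401
gripper_force: 0.0
```

```bash
python3 - <<'E'
from h import *
go([.534,.192,.057],84.4)
t=arm.get_image("top")[130:320,100:340,::-1];s=arm.get_image("scene")[60:250,230:470,::-1]
cv2.imwrite("pics/d.png",cv2.resize(np.vstack([t,s]),None,fx=1.55,fy=1.55,interpolation=cv2.INTER_CUBIC))
E
```

```text
t 4.55 pos [0.5334 0.1926 0.1395] yaw y 84.5 q6 -2.29 open 0.401 F [-0.8  0.1 -0. ] 0.0
shift [-0.008 -0.005  0.825] turn [-0.0002 -0.0002  0.0004]
```

View pics/d.png

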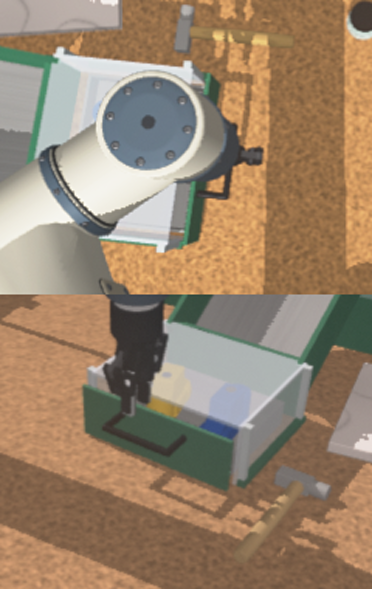

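The crop shows the gripper over the handle, with the finger tips at crop (128,408) and the bar from (105,428) to (182,440) just below. This fits the plan, so I'll descend.

>>> drive_tool(
  series="0 0 0.2 0 0 0; 0 0 0.4 0 0 0; 0 0 0.6 0 0 0; 0 0 0.82 0 0 0; 0 0 0.82 0 0 0",
)

```text
time_s: 5.15
ee_pos: [0.5314, 0.1905, 0.0562]
tool_rot: [-0.002, 0.049, 0.999, -0.001]
ft_force: [0.4, -0.4, 0.1]
opening: 0.398
gripper_force: 0.0
```

>>> drive_tool(
  series="0 0 0 0 0 0; 0 0 0 0 0 0; 0 0 0 0 0 0; 0 0 0 0 0 0; 0 0 0 0 0 0; 0 0 0 0 0 0; 0 0 0 0 0 0",
  grip=-1,
  squeeze=40,
)

```text
time_s: 5.85
ee_pos: [0.5341, 0.1928, 0.0598]
tool_rot: [0.001, 0.048, 0.999, 0.0]
ft_force: [-3.6, 1.2, 7.3]
opening: 0.126
gripper_force: 39.6
```

>>> drive_tool(
  series="0 -0.1 0 0 0 0; 0 -0.25 0 0 0 0; 0 -0.4 0 0 0 0; 0 -0.55 0 0 0 0; 0 -0.7 0 0 0 0; 0 -0.85 0 0 0 0; 0 -0.98 0 0 0 0",
)

```text
time_s: 6.55
ee_pos: [0.5246, 0.0952, 0.0597]
tool_rot: [0.001, 0.048, 0.999, 0.001]
ft_force: [-4.0, 3.6, 7.5]
opening: 0.123
gripper_force: 39.9
```

>>> drive_tool(
  series="0 -0.15 0 0 0 0; 0 -0.3 0 0 0 0; 0 -0.45 0 0 0 0; 0 -0.6 0 0 0 0; 0 -0.75 0 0 0 0; 0 -0.87 0 0 0 0; 0 -0.95 0 0 0 0; 0 -0.98 0 0 0 0; 0 -0.98 0 0 0 0; 0 -0.98 0 0 0 0",
)

```text
time_s: 7.55
ee_pos: [0.5172, 0.0156, 0.0597]
tool_rot: [0.004, 0.049, 0.999, 0.015]
ft_force: [-13.8, 73.4, 13.0]
opening: 0.118
gripper_force: 43.7
```

The end stop came at about 177 mm, so the tray started roughly 23 mm out. I'll relax the pull, release and rise.

>>> drive_tool(
  series="0 0.1 0 0 0 0; 0 0.18 0 0 0 0; 0 0.18 0 0 0 0; 0 0.18 0 0 0 0",
)

```text
time_s: 7.95
ee_pos: [0.517, 0.0162, 0.0596]
tool_rot: [0.001, 0.048, 0.999, 0.001]
ft_force: [-4.6, 6.2, 9.5]
opening: 0.119
gripper_force: 41.4
```

>>> drive_tool(
  series="0 0 0 0 0 0; 0 0 0 0 0 0; 0 0 0 0 0 0; 0 0 0 0 0 0",
  grip=-0.2,
)

```text
time_s: 8.35
ee_pos: [0.5163, 0.0149, 0.0581]
tool_rot: [-0.0, 0.048, 0.999, -0.0]
ft_force: [-0.4, 0.1, 0.3]
opening: 0.398
gripper_force: 0.0
```

>>> drive_tool(
  series="0 0 -0.3 0 0 0; 0 0 -0.6 0 0 0; 0 0 -1 0 0 0; 0 0 -1 0 0 0",
)

```text
time_s: 8.75
ee_pos: [0.5198, 0.0153, 0.164]
tool_rot: [0.005, 0.048, 0.999, 0.001]
ft_force: [-0.2, -0.0, 0.8]
opening: 0.401
gripper_force: 0.0
```

>>> drive_tool(
  series="0.5 -0.5 -0.3 0 0 -0.02; 1 -1 -0.6 0 0 -0.04; 1 -1 -0.6 0 0 -0.06; 1 -1 -0.6 0 0 -0.06",
)

```text
time_s: 9.15
ee_pos: [0.4055, -0.0769, 0.2212]
tool_rot: [0.003, -0.141, 0.99, -0.001]
ft_force: [1.3, 0.8, -0.1]
opening: 0.401
gripper_force: 0.0
```

```bash
python3 - <<'E'
from h import *
snap("e")
for n,z in [("tray_handle",.076),("last_blue",.012),("last_yellow",.012),("bay_blue",.006),("bay_yellow",.006)]:
  for c in("scene","top"):
    for d in arm.place_of(n,c)[:2]: print(n,c,round(d["p"],2),np.round(d["uv"]),np.round(at_z(d["uv"],z,c),3))
go([.5,.1,.2],84.5)
t=cv2.imread("pics/e_top.png")[170:310,170:330]
cv2.imwrite("pics/e1.png",cv2.resize(t,None,fx=4,fy=4,interpolation=cv2.INTER_CUBIC))
E
```

```text
tray_handle scene 0.81 [274. 195.] [0.523 0.015 0.076]
tray_handle top 0.61 [318. 239.] [0.517 0.012 0.076]
last_blue scene 0.66 [340. 182.] [0.595 0.197 0.012]
last_blue scene 0.46 [316. 332.] [ 0.754 -0.208  0.012]
last_blue top 0.76 [251. 214.] [0.59  0.2   0.012]
last_yellow scene 0.72 [300. 170.] [0.483 0.19  0.012]
last_yellow top 0.56 [248. 251.] [0.485 0.206 0.012]
bay_blue scene 0.6 [132. 313.] [ 0.427 -0.339  0.006]
bay_blue top 0.67 [439. 271.] [ 0.432 -0.338  0.006]
bay_yellow scene 0.74 [185. 328.] [ 0.537 -0.316  0.006]
bay_yellow top 0.71 [431. 230.] [ 0.549 -0.317  0.006]
t 9.75 pos [ 0.4074 -0.0743  0.2179] yaw y 106.1 q6 -1.49 open 0.4 F [0.3 0.  0.1] 0.0
shift [-1.373  1.418  0.178] turn [-0.     -0.0001  0.06  ]
```

View pics/e1.png

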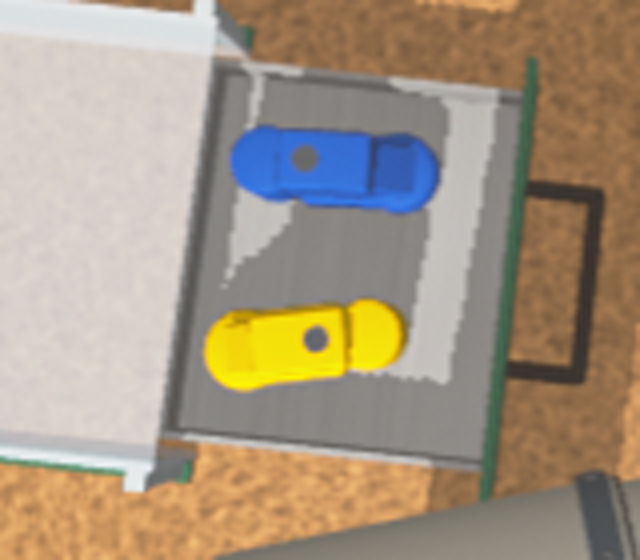

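The lasts are clear of the guard: the blue block is around crop (320,165) and the yellow one around (297,343). Both toes point to the right (-y), and the tray is out.

```bash
python3 - <<'E'
from h import *
P=lambda u,v:(170+u/4,170+v/4)
def L(n,a,b,z):
  A,B=at_z(P(*a),z,"top"),at_z(P(*b),z,"top");d=B-A;print(n,A.round(3),B.round(3),np.linalg.norm(d).round(3),np.degrees(np.arctan2(d[1],d[0])).round(1))
L("y up",(250,312),(343,306),.092);L("y lo",(255,385),(345,375),.092)
L("b up",(270,130),(370,133),.092);L("b lo",(300,207),(370,209),.092)
L("y axis",(210,350),(405,333),.05);L("b axis",(235,160),(438,175),.05)
L("y block front edge",(343,306),(345,375),.092);L("b block front",(370,135),(367,208),.092)
# mask PCA, reprojected at mid height
im=cv2.imread("pics/e_top.png");hsv=cv2.cvtColor(im,cv2.COLOR_BGR2HSV)
roi=np.zeros(im.shape[:2],bool);roi[170:310,205:300]=1
for n,l,h in[("y",20,34),("b",105,125)]:
  m=(hsv[...,0]>=l)&(hsv[...,0]<=h)&(hsv[...,1]>150)&(hsv[...,2]>80)&roi
  v,u=np.nonzero(m);p=np.array([at_z((a,b),.05,"top")[:2] for a,b in zip(u,v)])
  r=cv2.minAreaRect((p*1000).astype(np.float32));w=np.linalg.svd(p-p.mean(0))[2][0]
  print(n,len(p),"mean",p.mean(0).round(3),"pca",np.degrees(np.arctan2(w[1],w[0])).round(1),"rect",np.round(r[0],0),np.round(r[1]),round(r[2],1))
# tote floor pads
for n,l,h in[("Y",20,34),("B",105,125)]:
  roi=np.zeros(im.shape[:2],bool);roi[195:310,390:495]=1
  m=(hsv[...,0]>=l)&(hsv[...,0]<=h)&(hsv[...,1]>150)&roi
  m=cv2.morphologyEx(m.astype(np.uint8),cv2.MORPH_OPEN,np.ones((3,3)))
  v,u=np.nonzero(m);p=np.array([at_z((a,b),.006,"top")[:2] for a,b in zip(u,v)])
  r=cv2.minAreaRect((p*1000).astype(np.float32));print(n,len(p),p.mean(0).round(3),np.round(r[0]),np.round(r[1]),round(r[2],1))
E
```

```text
y up [0.491 0.233 0.092] [0.496 0.173 0.092] 0.06 -85.8
y lo [0.445 0.228 0.092] [0.451 0.171 0.092] 0.058 -83.2
b up [0.61  0.225 0.092] [0.609 0.159 0.092] 0.066 -91.1
b lo [0.56  0.203 0.092] [0.559 0.158 0.092] 0.046 -91.0
y axis [0.466 0.267 0.05 ] [0.479 0.136 0.05 ] 0.131 -84.5
b axis [0.595 0.256 0.05 ] [0.586 0.117 0.05 ] 0.14 -93.6
y block front edge [0.496 0.173 0.092] [0.451 0.171 0.092] 0.044 -176.5
b block front [0.608 0.159 0.092] [0.559 0.16  0.092] 0.048 179.3
y 818 mean [0.473 0.207] pca 97.3 rect [475. 205.] [ 53. 135.] 9.4
b 782 mean [0.591 0.187] pca -94.8 rect [590. 189.] [138.  50.] 87.2Traceback (most recent call last):
  File "<stdin>", line 22, in <module>
  File "h.py", line 10, in at_z
    c,d=ray(uv,cam); return c+d*(z-c[2])/d[2]
        ~~~^^^^^^^^
  File "h.py", line 5, in ray
    m=arm.camera_model(cam);R=np.array(m["R"]);t=np.array(m["t"])
ValueError: time passes only in moves, steps and waits
```

>>> drive_tool(
  series="-0.41 0.35 0 0 0 0; -0.83 0.69 0.1 0 0 0; -0.83 0.69 0.2 0 0 0",
  grip=1,
)

```text
time_s: 10.05
ee_pos: [0.4703, 0.0179, 0.1978]
tool_rot: [0.001, -0.141, 0.99, 0.0]
ft_force: [-0.6, -0.5, 0.0]
opening: 0.892
gripper_force: 0.0
```

>>> drive_tool(
  series="-0.41 0.35 0 0 0 0; -0.83 0.69 0.1 0 0 0; -0.83 0.69 0.2 0 0 0",
)

```text
time_s: 10.35
ee_pos: [0.5307, 0.1074, 0.1771]
tool_rot: [0.0, -0.141, 0.99, 0.0]
ft_force: [-0.3, -0.4, -1.0]
opening: 1.002
gripper_force: 0.0
```

>>> drive_tool(
  series="-0.2 0.2 0 0 0 -0.02; -0.4 0.35 0 0 0 -0.045; -0.6 0.5 0.1 0 0 -0.07; -0.83 0.69 0.2 0 0 -0.09; -0.83 0.69 0.2 0 0 -0.11; -0.83 0.69 0.2 0 0 -0.13; -0.83 0.69 0.2 0 0 -0.15; -0.83 0.69 0.2 0 0 -0.175; -0.83 0.69 0.2 0 0 -0.197; -0.83 0.69 0.2 0 0 -0.197; -0.83 0.69 0.2 0 0 -0.197",
)

```text
time_s: 11.45
ee_pos: [0.5891, 0.1931, 0.158]
tool_rot: [-0.0, -0.687, 0.727, 0.0]
ft_force: [0.4, 0.1, 0.6]
opening: 1.001
gripper_force: 0.0
```

```bash
python3 - <<'E'
from h import *
go([.588,.193,.057],-3)
E
```

```text
t 11.45 pos [0.5891 0.1931 0.158 ] yaw y 176.8 q6 -0.63 open 1.001 F [0.4 0.1 0.6] 0.0
shift [1.00e-03 1.00e-02 1.01e+00] turn [ 0.0001 -0.     -0.0007]
```

>>> drive_tool(
  series="0 0 0.2 0 0 0; 0 0 0.4 0 0 0; 0 0 0.6 0 0 0; 0 0 0.75 0 0 0; 0 0 0.9 0 0 0; 0 0 1 0 0 0; 0 0 1 0 0 0",
)

```text
time_s: 12.15
ee_pos: [0.5882, 0.1927, 0.0567]
tool_rot: [-0.002, -0.688, 0.726, 0.0]
ft_force: [-0.7, 0.4, 0.3]
opening: 1.001
gripper_force: 0.0
```

>>> drive_tool(
  series="0 0 0 0 0 0; 0 0 0 0 0 0; 0 0 0 0 0 0; 0 0 0 0 0 0; 0 0 0 0 0 0; 0 0 0 0 0 0; 0 0 0 0 0 0",
  grip=-1,
  squeeze=50,
)

```text
time_s: 12.85
ee_pos: [0.59, 0.1936, 0.0595]
tool_rot: [0.001, -0.688, 0.725, -0.001]
ft_force: [1.0, 0.5, 6.5]
opening: 0.465
gripper_force: 51.6
```

>>> drive_tool(
  series="0 0 -0.1 0 0 0; 0 0 -0.25 0 0 0; 0 0 -0.4 0 0 0; 0 0 -0.6 0 0 0; 0 0 -0.8 0 0 0; 0 0 -1 0 0 0; 0 0 -1 0 0 0",
)

```text
time_s: 13.55
ee_pos: [0.5901, 0.1937, 0.1608]
tool_rot: [0.002, -0.688, 0.725, -0.001]
ft_force: [0.7, 0.9, -2.7]
opening: 0.461
gripper_force: 51.1
```

```bash
python3 - <<'E'
from h import *
# tote from the pictures of before
im=cv2.imread("pics/e_top.png");hsv=cv2.cvtColor(im,cv2.COLOR_BGR2HSV)
m_=arm.camera_model("top");R=np.array(m_["R"]);t=np.array(m_["t"]);K=np.array([[m_["fx"],0,m_["cx"]],[0,m_["fy"],m_["cy"]],[0,0,1.]])
def many(u,v,z):
  p=cv2.undistortPoints(np.c_[u,v].astype(float)[:,None],K,np.array([m_["k1"],0,0,0,0.]))[:,0]
  d=np.c_[p,np.ones(len(p))]@R;c=-R.T@t;return (c+d*((z-c[2])/d[:,2])[:,None])[:,:2]
for n,l,h in[("Y",20,34),("B",105,125)]:
  roi=np.zeros(im.shape[:2],bool);roi[195:310,405:490]=1
  m=((hsv[...,0]>=l)&(hsv[...,0]<=h)&(hsv[...,1]>150)&roi).astype(np.uint8)
  m=cv2.morphologyEx(m,cv2.MORPH_OPEN,np.ones((3,3)))
  v,u=np.nonzero(m);p=many(u,v,.006)
  r=cv2.minAreaRect((p*1000).astype(np.float32));print(n,len(p),p.mean(0).round(3),np.round(r[0]),np.round(r[1]),round(r[2],1))
go([.5,-.2,.2],10)
t=arm.get_image("top")[:,:,::-1];s=arm.get_image("scene")[:,:,::-1]
cv2.imwrite("pics/f.png",np.hstack([cv2.resize(t[190:310,385:500],None,fx=3.4,fy=3.4),cv2.resize(s[80:240,220:370],(382,408))]))
E
```

```text
Y 1919 [ 0.542 -0.322] [ 543. -321.] [100. 166.] 10.2
B 685 [ 0.448 -0.325] [ 434. -336.] [159.  76.] 81.5
t 13.55 pos [0.5901 0.1937 0.1608] yaw y 177.0 q6 -0.62 open 0.461 F [ 0.7  0.9 -2.7] 51.08987867832184
shift [ 3.978  0.692 -0.402] turn [-0.0006  0.0002 -0.0361]
```

View pics/f.png

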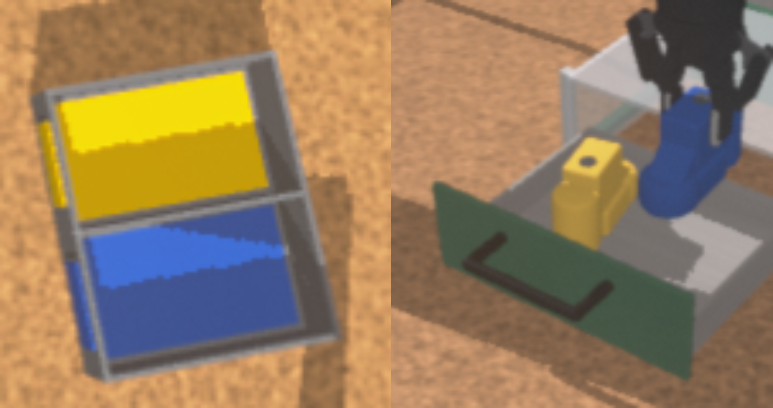

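The blue last hangs upright in the fingers, at crop (690,150). The tote rim corners in the left crop are about (38,97), (272,54), (338,338) and (102,380), with yellow above (far x) and blue below.

```bash
python3 - <<'E'
from h import *
c=[at_z((385+u/3.4,190+v/3.4),.056,"top")[:2] for u,v in[(38,97),(272,54),(338,338),(102,380)]]
c=np.array(c);print(c.round(3),c.mean(0).round(4))
for i in range(4):
  d=c[(i+1)%4]-c[i];print(np.linalg.norm(d).round(3),np.degrees(np.arctan2(d[1],d[0])).round(1))
E
```

```text
[[ 0.576 -0.205]
 [ 0.614 -0.399]
 [ 0.386 -0.441]
 [ 0.353 -0.25 ]] [ 0.4823 -0.3235]
0.198 -79.1
0.231 -169.6
0.194 99.7
0.227 11.5
```

>>> drive_tool(
  series="0 0 -0.2 0 0 0; 0 0 -0.4 0 0 0; 0.1 0 -0.6 0 0 0; 0.3 0.07 -0.6 0 0 0; 0.6 0.14 -0.6 0 0 0; 0.9 0.22 -0.6 0 0 0",
)

```text
time_s: 14.25
ee_pos: [0.561, 0.1038, 0.2158]
tool_rot: [-0.002, -0.688, 0.725, 0.001]
ft_force: [0.4, -0.6, -3.2]
opening: 0.459
gripper_force: 51.5
```

>>> drive_tool(
  series="0.3 0.08 0 0 0 0; 0.6 0.15 0 0 0 0; 0.9 0.22 0 0 0 0",
)

```text
time_s: 14.55
ee_pos: [0.5341, 0.0148, 0.2161]
tool_rot: [-0.002, -0.688, 0.725, 0.001]
ft_force: [-0.0, -0.6, -4.2]
opening: 0.461
gripper_force: 51.6
```

>>> drive_tool(
  series="0.3 0.08 0 0 0 0; 0.6 0.15 0 0 0 0; 0.9 0.22 0 0 0 0",
)

```text
time_s: 14.85
ee_pos: [0.5074, -0.0738, 0.2162]
tool_rot: [-0.001, -0.688, 0.725, 0.001]
ft_force: [0.9, -1.2, -3.4]
opening: 0.461
gripper_force: 51.6
```

>>> drive_tool(
  series="0.3 0.08 0 0 0 0; 0.6 0.15 0 0 0 0; 0.9 0.22 0 0 0 0",
)

```text
time_s: 15.15
ee_pos: [0.4808, -0.1623, 0.2163]
tool_rot: [-0.001, -0.688, 0.725, 0.002]
ft_force: [0.6, -0.4, -3.8]
opening: 0.464
gripper_force: 51.6
```

>>> drive_tool(
  series="0.3 0.08 0 0 0 0; 0.6 0.15 0 0 0 0; 0.9 0.22 0 0 0 0",
)

```text
time_s: 15.45
ee_pos: [0.4542, -0.2508, 0.2162]
tool_rot: [-0.001, -0.688, 0.726, 0.002]
ft_force: [-0.1, 1.7, -3.8]
opening: 0.464
gripper_force: 51.6
```

>>> drive_tool(
  series="0.3 0.08 0 0 0 -0.01; 0.6 0.15 0 0 0 -0.02; 0.8 0.2 0 0 0 -0.03; 0.88 0.23 0 0 0 -0.0375; 0.88 0.23 0 0 0 -0.0375; 0.88 0.23 0 0 0 -0.0375",
)

```text
time_s: 16.05
ee_pos: [0.4276, -0.3363, 0.2168]
tool_rot: [0.0, 0.768, -0.64, -0.001]
ft_force: [-0.9, 0.8, -2.7]
opening: 0.461
gripper_force: 51.6
```

```bash
python3 - <<'E'
from h import *
go([.428,-.336,.052],10.5)
s=arm.get_image("scene")[200:400,50:260,::-1];t=arm.get_image("top")[190:310,385:500,::-1]
cv2.imwrite("pics/g.png",np.hstack([cv2.resize(s,(420,400)),cv2.resize(t,(380,400))]))
E
```

```text
t 16.05 pos [ 0.4276 -0.3363  0.2168] yaw y -169.6 q6 0.56 open 0.461 F [-0.9  0.8 -2.7] 51.55256152153015
shift [ 1.000e-03 -8.000e-03  1.648e+00] turn [ 0.0003  0.0003 -0.0003]
```

View pics/g.png

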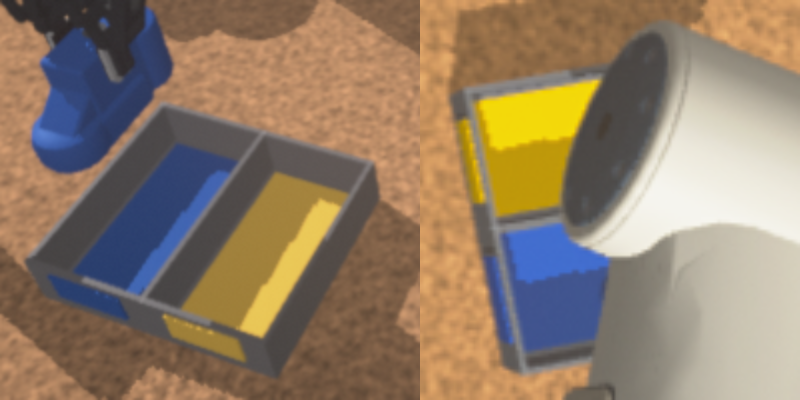

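The blue last is upright and lined up with the blue bay. It appears up-left of the bay because of its height. Descending.

>>> drive_tool(
  series="0 0 0.2 0 0 0; 0 0 0.4 0 0 0; 0 0 0.6 0 0 0; 0 0 0.8 0 0 0; 0 0 0.9 0 0 0; 0 0 0.9 0 0 0",
)

```text
time_s: 16.75
ee_pos: [0.4274, -0.336, 0.1269]
tool_rot: [0.0, 0.769, -0.639, -0.002]
ft_force: [0.1, -0.2, -2.9]
opening: 0.461
gripper_force: 51.4
```

>>> drive_tool(
  series="0 0 0.15 0 0 0; 0 0 0.3 0 0 0; 0 0 0.45 0 0 0; 0 0 0.55 0 0 0; 0 0 0.61 0 0 0; 0 0 0.65 0 0 0; 0 0 0.68 0 0 0; 0 0 0.7 0 0 0; 0 0 0.71 0 0 0; 0 0 0.72 0 0 0; 0 0 0.72 0 0 0",
)

```text
time_s: 17.85
ee_pos: [0.4281, -0.337, 0.0563]
tool_rot: [-0.0, 0.769, -0.64, 0.0]
ft_force: [0.5, -0.1, -4.7]
opening: 0.461
gripper_force: 51.5
```

>>> drive_tool(
  series="0 0 0.01 0 0 0; 0 0 0.02 0 0 0; 0 0 0.03 0 0 0; 0 0 0.03 0 0 0; 0 0 0.03 0 0 0",
)

```text
time_s: 18.35
ee_pos: [0.4282, -0.337, 0.0535]
tool_rot: [0.0, 0.769, -0.64, 0.0]
ft_force: [-0.5, 1.0, -0.9]
opening: 0.464
gripper_force: 51.6
```

>>> drive_tool(
  series="0 0 0.01 0 0 0; 0 0 0.01 0 0 0; 0 0 0.01 0 0 0",
)

```text
time_s: 18.65
ee_pos: [0.4282, -0.3371, 0.0534]
tool_rot: [0.0, 0.769, -0.639, 0.0]
ft_force: [-1.6, 3.4, 6.0]
opening: 0.465
gripper_force: 52.3
```

>>> drive_tool(
  series="0 0 0 0 0 0; 0 0 0 0 0 0; 0 0 0 0 0 0; 0 0 0 0 0 0; 0 0 0 0 0 0",
  grip=0.4,
)

```text
time_s: 19.15
ee_pos: [0.4281, -0.337, 0.0523]
tool_rot: [0.0, 0.769, -0.64, 0.0]
ft_force: [0.5, 0.2, -0.4]
opening: 0.7
gripper_force: 0.0
```

>>> drive_tool(
  series="0 0 -0.15 0 0 0; 0 0 -0.4 0 0 0; 0 0 -0.7 0 0 0; 0 0 -1 0 0 0",
)

```text
time_s: 19.55
ee_pos: [0.4278, -0.3369, 0.1532]
tool_rot: [0.0, 0.769, -0.64, -0.0]
ft_force: [0.9, -0.3, 0.5]
opening: 0.703
gripper_force: 0.0
```

>>> drive_tool(
  series="-0.5 0.1 -0.2 0 0 0; -1 0.2 -0.3 0 0 0; -1 0.2 -0.3 0 0 0",
)

```text
time_s: 19.85
ee_pos: [0.3893, -0.2397, 0.1842]
tool_rot: [-0.001, 0.769, -0.639, 0.001]
ft_force: [0.0, -1.0, 0.3]
opening: 0.701
gripper_force: 0.0
```

```bash
python3 - <<'E'
from h import *
go([.474,.202,.17],6.5)
E
```

```text
t 19.85 pos [ 0.3893 -0.2397  0.1842] yaw y -169.4 q6 0.39 open 0.701 F [ 0.  -1.   0.3] 0.0
shift [-4.186 -1.645  0.145] turn [-0.0005 -0.0001  0.0114]
```

>>> drive_tool(
  series="-0.42 -0.16 0 0 0 0; -0.84 -0.33 0 0 0 0",
  grip=1,
)

```text
time_s: 20.05
ee_pos: [0.4072, -0.153, 0.1825]
tool_rot: [-0.0, 0.768, -0.64, 0.0]
ft_force: [0.8, 0.4, 0.2]
opening: 0.992
gripper_force: 0.0
```

>>> drive_tool(
  series="-0.42 -0.16 0 0 0 0; -0.84 -0.33 0 0 0 0",
)

```text
time_s: 20.25
ee_pos: [0.4246, -0.0635, 0.1824]
tool_rot: [-0.0, 0.769, -0.64, 0.0]
ft_force: [1.8, -1.1, 0.2]
opening: 1.001
gripper_force: 0.0
```

>>> drive_tool(
  series="-0.42 -0.16 0 0 0 0; -0.84 -0.33 0 0 0 0",
)

```text
time_s: 20.45
ee_pos: [0.4418, 0.0253, 0.1824]
tool_rot: [-0.0, 0.769, -0.639, 0.0]
ft_force: [0.6, -0.8, -0.1]
opening: 1.001
gripper_force: 0.0
```

>>> drive_tool(
  series="-0.42 -0.16 0 0 0 0; -0.84 -0.33 0 0 0 0",
)

```text
time_s: 20.65
ee_pos: [0.4589, 0.114, 0.1824]
tool_rot: [-0.0, 0.769, -0.639, 0.0]
ft_force: [2.2, -0.5, 1.0]
opening: 1.002
gripper_force: 0.0
```

>>> drive_tool(
  series="-0.42 -0.16 0.1 0 0 0.005; -0.83 -0.33 0.14 0 0 0.0114; -0.83 -0.33 0.14 0 0 0.0114; -0.83 -0.33 0.14 0 0 0.0114",
)

```text
time_s: 21.05
ee_pos: [0.4761, 0.2004, 0.1675]
tool_rot: [0.001, 0.746, -0.666, -0.0]
ft_force: [-0.1, -0.3, -0.6]
opening: 1.0
gripper_force: 0.0
```

```bash
python3 - <<'E'
from h import *
go([.474,.202,.057],6.5)
E
```

```text
t 21.05 pos [0.4761 0.2004 0.1675] yaw y -173.5 q6 -0.59 open 1.0 F [-0.1 -0.3 -0.6] 0.0
shift [-0.02   0.018  1.105] turn [ 0.0002 -0.0001 -0.    ]
```

>>> drive_tool(
  series="-0.02 0.02 0.2 0 0 0; -0.02 0.02 0.4 0 0 0; -0.02 0.02 0.6 0 0 0; -0.02 0.02 0.8 0 0 0; -0.02 0.02 0.95 0 0 0; -0.02 0.02 1 0 0 0; -0.02 0.02 1 0 0 0",
)

```text
time_s: 21.75
ee_pos: [0.4739, 0.2005, 0.0682]
tool_rot: [0.0, 0.745, -0.667, 0.0]
ft_force: [-0.0, 0.1, 0.2]
opening: 1.002
gripper_force: 0.0
```

>>> drive_tool(
  series="0 0 0.05 0 0 0; 0 0 0.1 0 0 0; 0 0 0.1 0 0 0",
)

```text
time_s: 22.05
ee_pos: [0.4738, 0.2013, 0.058]
tool_rot: [0.0, 0.745, -0.667, -0.0]
ft_force: [0.7, -0.4, -0.2]
opening: 0.997
gripper_force: 0.0
```

>>> drive_tool(
  series="0 0 0 0 0 0; 0 0 0 0 0 0; 0 0 0 0 0 0; 0 0 0 0 0 0; 0 0 0 0 0 0; 0 0 0 0 0 0; 0 0 0 0 0 0",
  grip=-1,
  squeeze=50,
)

```text
time_s: 22.75
ee_pos: [0.4741, 0.2016, 0.0586]
tool_rot: [-0.0, 0.745, -0.667, 0.0]
ft_force: [-1.1, 0.1, 3.2]
opening: 0.467
gripper_force: 51.1
```

>>> drive_tool(
  series="0 0 -0.1 0 0 0; 0 0 -0.25 0 0 0; 0 0 -0.4 0 0 0; 0 0 -0.6 0 0 0; 0 0 -0.8 0 0 0; 0 0 -1 0 0 0; 0 0 -1 0 0 0",
)

```text
time_s: 23.45
ee_pos: [0.4753, 0.2022, 0.1611]
tool_rot: [-0.002, 0.745, -0.667, 0.001]
ft_force: [0.5, 0.2, -3.0]
opening: 0.459
gripper_force: 51.2
```

```bash
python3 - <<'E'
from h import *
go([.54,-.315,.22],10.5)
s=arm.get_image("scene")[:,:,::-1]
cv2.imwrite("pics/i.png",np.hstack([cv2.resize(s[80:240,220:370],(375,400)),cv2.resize(s[200:400,50:260],(420,400))]))
E
```

```text
t 23.45 pos [0.4753 0.2022 0.1611] yaw y -173.6 q6 -0.6 open 0.459 F [ 0.5  0.2 -3. ] 51.16458714008331
shift [ 5.21  -0.07  -0.599] turn [-0.0007  0.0003 -0.0114]
```

View pics/i.png

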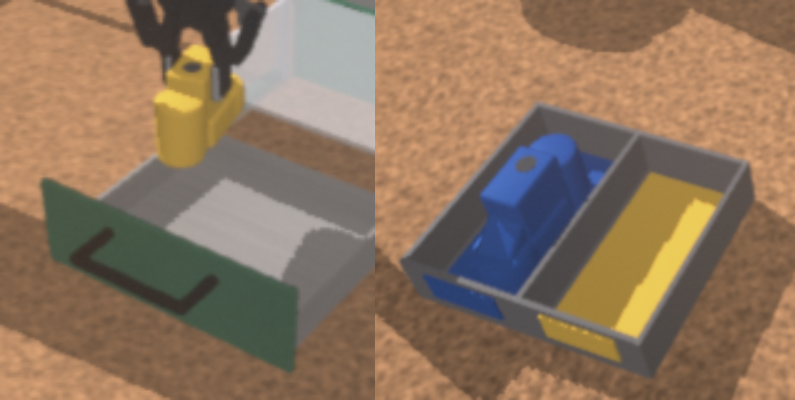

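The left half shows the yellow last held upright at crop (190,110) and the tray empty. The right half shows the blue last standing lengthwise in the blue bay at crop (525,200).

>>> drive_tool(
  series="0 0 -0.2 0 0 0; 0 0 -0.4 0 0 0; 0.1 0 -0.6 0 0 0; 0.3 0 -0.6 0 0 0; 0.6 0 -0.6 0 0 0; 0.87 -0.01 -0.6 0 0 0",
)

```text
time_s: 24.1
ee_pos: [0.4837, 0.1141, 0.2167]
tool_rot: [0.001, 0.746, -0.666, -0.001]
ft_force: [0.6, 0.6, -2.5]
opening: 0.46
gripper_force: 51.4
```

>>> drive_tool(
  series="0.3 0 0 0 0 0; 0.6 0 0 0 0 0; 0.87 -0.01 0 0 0 0",
)

```text
time_s: 24.4
ee_pos: [0.4943, 0.0274, 0.2167]
tool_rot: [0.001, 0.745, -0.667, -0.001]
ft_force: [0.0, -0.5, -3.2]
opening: 0.461
gripper_force: 51.4
```

>>> drive_tool(
  series="0.3 0 0 0 0 0; 0.6 0 0 0 0 0; 0.87 -0.01 0 0 0 0",
)

```text
time_s: 24.7
ee_pos: [0.505, -0.0588, 0.2166]
tool_rot: [0.001, 0.745, -0.667, -0.001]
ft_force: [0.7, 0.4, -2.2]
opening: 0.46
gripper_force: 51.4
```

>>> drive_tool(
  series="0.3 0 0 0 0 0; 0.6 0 0 0 0 0; 0.87 -0.01 0 0 0 0",
)

```text
time_s: 25.0
ee_pos: [0.5157, -0.145, 0.2165]
tool_rot: [0.001, 0.745, -0.667, -0.001]
ft_force: [0.8, -0.8, -2.3]
opening: 0.459
gripper_force: 51.4
```

>>> drive_tool(
  series="0.3 0 0 0 0 0; 0.6 0 0 0 0 0; 0.87 -0.01 0 0 0 0",
)

```text
time_s: 25.3
ee_pos: [0.5265, -0.2313, 0.2163]
tool_rot: [0.001, 0.745, -0.667, -0.002]
ft_force: [1.2, 1.7, -2.2]
opening: 0.46
gripper_force: 51.4
```

>>> drive_tool(
  series="0.3 0 0 0 0 -0.004; 0.6 0 0 0 0 -0.008; 0.8 -0.01 0 0 0 -0.0114; 0.87 -0.01 0 0 0 -0.0114; 0.87 -0.01 0 0 0 -0.0114; 0.87 -0.01 0 0 0 -0.0114",
)

```text
time_s: 25.9
ee_pos: [0.5377, -0.3158, 0.2174]
tool_rot: [0.0, 0.769, -0.64, -0.001]
ft_force: [-0.3, 0.2, -2.4]
opening: 0.461
gripper_force: 51.3
```

```bash
python3 - <<'E'
from h import *
go([.54,-.315,.052],10.5)
for n,z in [("last_blue",.006),("bay_blue",.006),("bay_yellow",.006)]:
    for d in arm.place_of(n,"scene")[:1]: print(n,round(d["p"],2),np.round(d["uv"]),np.round(at_z(d["uv"],z,"scene"),3))
E
```

```text
t 25.9 pos [ 0.5377 -0.3158  0.2174] yaw y -169.5 q6 0.46 open 0.461 F [-0.3  0.2 -2.4] 51.3157993555069
shift [-1.000e-03 -2.500e-02  1.654e+00] turn [ 0.0002  0.0002 -0.0001]
last_blue 0.92 [134. 313.] [ 0.431 -0.338  0.006]
bay_yellow 0.83 [186. 327.] [ 0.538 -0.312  0.006]
```

>>> drive_tool(
  series="0 0 0.2 0 0 0; 0 0 0.4 0 0 0; 0 0 0.6 0 0 0; 0 0 0.8 0 0 0; 0 0 0.9 0 0 0; 0 0 0.9 0 0 0",
)

```text
time_s: 26.65
ee_pos: [0.5372, -0.3157, 0.127]
tool_rot: [0.0, 0.769, -0.639, -0.001]
ft_force: [-0.4, -0.6, -3.1]
opening: 0.458
gripper_force: 51.3
```

>>> drive_tool(
  series="0 0 0.15 0 0 0; 0 0 0.3 0 0 0; 0 0 0.45 0 0 0; 0 0 0.55 0 0 0; 0 0 0.61 0 0 0; 0 0 0.65 0 0 0; 0 0 0.68 0 0 0; 0 0 0.7 0 0 0; 0 0 0.72 0 0 0; 0 0 0.73 0 0 0; 0 0 0.74 0 0 0; 0 0 0.74 0 0 0",
)

```text
time_s: 27.85
ee_pos: [0.5379, -0.3166, 0.0542]
tool_rot: [0.0, 0.769, -0.64, -0.0]
ft_force: [0.8, -0.6, -3.0]
opening: 0.457
gripper_force: 51.4
```

>>> drive_tool(
  series="0 0 0.01 0 0 0; 0 0 0.01 0 0 0; 0 0 0.01 0 0 0",
)

```text
time_s: 28.15
ee_pos: [0.538, -0.3166, 0.0533]
tool_rot: [-0.0, 0.769, -0.64, 0.0]
ft_force: [0.1, -0.1, -2.7]
opening: 0.462
gripper_force: 51.4
```

>>> drive_tool(
  series="0 0 0.01 0 0 0; 0 0 0.01 0 0 0; 0 0 0.02 0 0 0; 0 0 0.02 0 0 0",
)

```text
time_s: 28.55
ee_pos: [0.5381, -0.3167, 0.0526]
tool_rot: [0.0, 0.769, -0.639, 0.001]
ft_force: [-2.4, 2.3, 5.2]
opening: 0.458
gripper_force: 52.2
```

>>> drive_tool(
  series="0 0 0 0 0 0; 0 0 0 0 0 0; 0 0 0 0 0 0; 0 0 0 0 0 0; 0 0 0 0 0 0",
  grip=0.4,
)

```text
time_s: 29.05
ee_pos: [0.538, -0.3166, 0.0512]
tool_rot: [0.0, 0.769, -0.64, -0.0]
ft_force: [-0.5, -0.1, -0.5]
opening: 0.699
gripper_force: 0.0
```

>>> drive_tool(
  series="0 0 -0.15 0 0 0; 0 0 -0.4 0 0 0; 0 0 -0.7 0 0 0; 0 0 -1 0 0 0; 0 0 -1 0 0 0",
)

```text
time_s: 29.55
ee_pos: [0.5403, -0.3181, 0.1566]
tool_rot: [-0.001, 0.769, -0.639, 0.005]
ft_force: [0.2, -0.5, 0.4]
opening: 0.702
gripper_force: 0.0
```

>>> drive_tool(
  series="-0.4 0 0 0 0 -0.02; -0.8 0 0 0 0 -0.04; -0.8 0 0 0 0 -0.06; -0.8 0 0 0 0 -0.08; -0.8 0 0 0 0 -0.1; -0.8 0 0 0 0 -0.12; -0.8 0 0 0 0 -0.14; -0.8 0 0 0 0 -0.16; -0.8 0 0 0 0 -0.18; -0.8 0 0 0 0 -0.2; -0.8 0 0 0 0 -0.205; -0.8 0 0 0 0 -0.205",
  grip=-0.2,
)

```text
time_s: 30.75
ee_pos: [0.5232, -0.2378, 0.1508]
tool_rot: [-0.0, 0.999, -0.05, -0.0]
ft_force: [0.7, -0.0, -0.7]
opening: 0.4
gripper_force: 0.0
```

```bash
python3 - <<'E'
from h import *
go([.517,.0155,.15],84.5)
for n,z in [("tray_handle",.076),("last_blue",.006),("last_yellow",.006)]:
  for c in("scene","top"):
    for d in arm.place_of(n,c)[:1]: print(n,c,round(d["p"],2),np.round(d["uv"]),np.round(at_z(d["uv"],z,c),3))
E
```

```text
t 30.75 pos [ 0.5232 -0.2378  0.1508] yaw y -95.7 q6 1.63 open 0.4 F [ 0.7 -0.  -0.7] 0.0
shift [-0.314 -2.515  0.009] turn [-0.      0.0001 -0.0006]
tray_handle scene 0.77 [271. 196.] [0.518 0.008 0.076]
tray_handle top 0.76 [316. 240.] [0.514 0.016 0.076]
last_blue scene 0.92 [134. 313.] [ 0.431 -0.338  0.006]
last_yellow scene 0.93 [300. 133.] [0.39  0.347 0.006]
last_yellow top 0.86 [251. 255.] [0.473 0.198 0.006]
```

>>> drive_tool(
  series="-0.05 -0.42 0 0 0 0; -0.1 -0.84 0 0 0 0",
)

```text
time_s: 31.25
ee_pos: [0.5216, -0.1531, 0.151]
tool_rot: [0.0, 0.999, -0.051, -0.0]
ft_force: [1.8, 0.9, 0.1]
opening: 0.402
gripper_force: 0.0
```

>>> drive_tool(
  series="-0.05 -0.42 0 0 0 0; -0.1 -0.84 0 0 0 0",
)

```text
time_s: 31.45
ee_pos: [0.52, -0.0673, 0.1514]
tool_rot: [-0.0, 0.999, -0.05, 0.0]
ft_force: [1.4, -0.6, 0.1]
opening: 0.402
gripper_force: 0.0
```

>>> drive_tool(
  series="-0.05 -0.42 0 0 0 0; -0.11 -0.84 0 0 0 0; -0.11 -0.84 0 0 0 0; -0.11 -0.84 0 0 0 0",
)

```text
time_s: 31.85
ee_pos: [0.5177, 0.0167, 0.1514]
tool_rot: [0.0, 0.999, -0.049, 0.0]
ft_force: [-0.3, -0.4, -0.4]
opening: 0.407
gripper_force: 0.0
```

```bash
python3 - <<'E'
from h import *
snap("k")
go([.517,.0155,.058],84.5)
for n,z in [("tray_handle",.076),("last_blue",.006),("last_yellow",.006),("bay_blue",.006),("bay_yellow",.006)]:
  for c in("scene","top"):
    for d in arm.place_of(n,c)[:1]: print(n,c,round(d["p"],2),np.round(d["uv"]),np.round(at_z(d["uv"],z,c),3))
s=cv2.imread("pics/k_scene.png")
cv2.imwrite("pics/k.png",np.hstack([cv2.resize(s[80:240,220:370],(375,400)),cv2.resize(s[200:400,50:260],(420,400))]))
E
```

```text
t 31.95 pos [0.5177 0.0153 0.1513] yaw y -95.7 q6 1.14 open 0.398 F [ 0.5  0.1 -0.2] 0.0
shift [-0.007 -0.001  0.933] turn [ 0.     -0.     -0.0007]
tray_handle scene 0.8 [272. 194.] [0.517 0.013 0.076]
last_blue scene 0.72 [133. 314.] [ 0.431 -0.339  0.006]
last_blue top 0.58 [441. 271.] [ 0.433 -0.341  0.006]
last_yellow scene 0.75 [186. 328.] [ 0.54  -0.314  0.006]
last_yellow top 0.61 [428. 231.] [ 0.545 -0.31   0.006]
bay_blue top 0.67 [439. 274.] [ 0.424 -0.336  0.006]
bay_yellow scene 0.7 [187. 327.] [ 0.538 -0.312  0.006]
bay_yellow top 0.69 [430. 234.] [ 0.538 -0.316  0.006]
```

View pics/k.png

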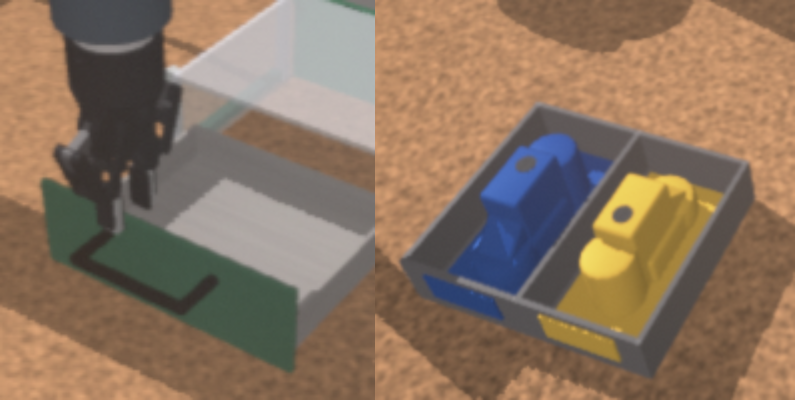

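Both lasts stand lengthwise in their own bays at crop (525,200) and (640,240). The tray is empty and the gripper is above the handle, so I'll pinch it and push along tool -y (towards +y).

>>> drive_tool(
  series="0 0 0.2 0 0 0; 0 0 0.4 0 0 0; 0 0 0.6 0 0 0; 0 0 0.8 0 0 0; 0 0 0.93 0 0 0; 0 0 0.93 0 0 0",
)

```text
time_s: 33.05
ee_pos: [0.5162, 0.0156, 0.0565]
tool_rot: [0.001, 0.999, -0.05, -0.002]
ft_force: [0.3, 0.6, 0.2]
opening: 0.397
gripper_force: 0.0
```

>>> drive_tool(
  series="0 0 0 0 0 0; 0 0 0 0 0 0; 0 0 0 0 0 0; 0 0 0 0 0 0; 0 0 0 0 0 0; 0 0 0 0 0 0; 0 0 0 0 0 0",
  grip=-1,
  squeeze=40,
)

```text
time_s: 33.75
ee_pos: [0.5184, 0.0161, 0.0593]
tool_rot: [-0.0, 0.999, -0.05, 0.001]
ft_force: [-1.5, 1.4, 5.8]
opening: 0.125
gripper_force: 39.4
```

>>> drive_tool(
  series="0 -0.1 0 0 0 0; 0 -0.25 0 0 0 0; 0 -0.4 0 0 0 0; 0 -0.55 0 0 0 0; 0 -0.7 0 0 0 0; 0 -0.85 0 0 0 0; 0 -0.95 0 0 0 0; 0 -0.95 0 0 0 0",
)

```text
time_s: 34.55
ee_pos: [0.5277, 0.1118, 0.0592]
tool_rot: [-0.0, 0.999, -0.049, 0.001]
ft_force: [-2.1, 3.5, 7.1]
opening: 0.122
gripper_force: 39.9
```

>>> drive_tool(
  series="0 -0.1 0 0 0 0; 0 -0.25 0 0 0 0; 0 -0.4 0 0 0 0; 0 -0.55 0 0 0 0; 0 -0.7 0 0 0 0; 0 -0.8 0 0 0 0; 0 -0.85 0 0 0 0; 0 -0.9 0 0 0 0; 0 -0.95 0 0 0 0; 0 -0.97 0 0 0 0; 0 -0.97 0 0 0 0",
)

```text
time_s: 35.65
ee_pos: [0.537, 0.2069, 0.0592]
tool_rot: [0.0, 0.999, -0.05, 0.0]
ft_force: [-3.2, -1.2, 8.0]
opening: 0.122
gripper_force: 40.1
```

>>> drive_tool(
  series="0 -0.02 0 0 0 0; 0 -0.04 0 0 0 0; 0 -0.06 0 0 0 0; 0 -0.08 0 0 0 0; 0 -0.1 0 0 0 0; 0 -0.1 0 0 0 0; 0 -0.1 0 0 0 0",
)

```text
time_s: 36.35
ee_pos: [0.5377, 0.2152, 0.0592]
tool_rot: [0.001, 0.999, -0.05, -0.0]
ft_force: [-1.6, -5.5, 8.2]
opening: 0.125
gripper_force: 40.2
```

>>> drive_tool(
  series="0 -0.02 0 0 0 0; 0 -0.04 0 0 0 0; 0 -0.05 0 0 0 0; 0 -0.05 0 0 0 0; 0 -0.05 0 0 0 0",
)

```text
time_s: 36.85
ee_pos: [0.5377, 0.2153, 0.0592]
tool_rot: [0.006, 0.999, -0.05, -0.001]
ft_force: [-1.2, -19.5, 11.7]
opening: 0.122
gripper_force: 40.8
```

The tray is against its home stop: 5 mm more command gave no motion and 19.5 N. I'll relax, release and rise clear.

>>> drive_tool(
  series="0 0.03 0 0 0 0; 0 0.05 0 0 0 0; 0 0.05 0 0 0 0",
)

```text
time_s: 37.15
ee_pos: [0.5378, 0.2153, 0.0593]
tool_rot: [0.001, 0.999, -0.05, 0.0]
ft_force: [-1.6, -4.8, 7.6]
opening: 0.12
gripper_force: 40.3
```

>>> drive_tool(
  series="0 0 0 0 0 0; 0 0 0 0 0 0; 0 0 0 0 0 0; 0 0 0 0 0 0",
  grip=-0.2,
)

```text
time_s: 37.55
ee_pos: [0.5377, 0.2171, 0.058]
tool_rot: [0.0, 0.999, -0.05, -0.0]
ft_force: [-0.3, -0.1, -0.5]
opening: 0.4
gripper_force: 0.0
```

>>> drive_tool(
  series="0 0 -0.2 0 0 0; 0 0 -0.5 0 0 0; 0 0 -0.8 0 0 0; 0 0 -1 0 0 0; 0 0 -1 0 0 0",
)

```text
time_s: 38.05
ee_pos: [0.5395, 0.2179, 0.1618]
tool_rot: [-0.002, 0.999, -0.05, 0.003]
ft_force: [0.3, 0.2, -0.3]
opening: 0.397
gripper_force: 0.0
```

>>> drive_tool(
  series="0.4 0.4 -0.2 0 0 0; 0.8 0.8 -0.4 0 0 0; 0.8 0.8 -0.4 0 0 0; 0.8 0.8 -0.4 0 0 0; 0.8 0.8 -0.4 0 0 0",
)

```text
time_s: 38.55
ee_pos: [0.6091, 0.1292, 0.1971]
tool_rot: [0.0, 0.999, -0.05, -0.001]
ft_force: [-1.7, 1.0, -0.7]
opening: 0.398
gripper_force: 0.0
```

```bash
python3 - <<'E'
from h import *
snap("m")
go([.5,.1,.2],84.5)
for n,z in [("tray_handle",.076),("last_blue",.006),("last_yellow",.006)]:
  for c in("scene","top"):
    for d in arm.place_of(n,c)[:1]: print(n,c,round(d["p"],2),np.round(d["uv"]),np.round(at_z(d["uv"],z,c),3))
E
```

```text
t 38.65 pos [0.6086 0.13   0.1973] yaw y -95.7 q6 1.01 open 0.401 F [-0.5 -0.2 -0.8] 0.0
shift [-1.051  0.406 -0.025] turn [ 0.0001  0.0003 -0.0005]
tray_handle scene 0.61 [321. 151.] [0.533 0.212 0.076]
tray_handle top 0.58 [241. 233.] [0.532 0.216 0.076]
last_blue scene 0.97 [134. 314.] [ 0.432 -0.338  0.006]
last_blue top 0.79 [440. 273.] [ 0.428 -0.34   0.006]
last_yellow top 0.72 [240. 229.] [0.547 0.231 0.006]
```

View pics/m_scene.png

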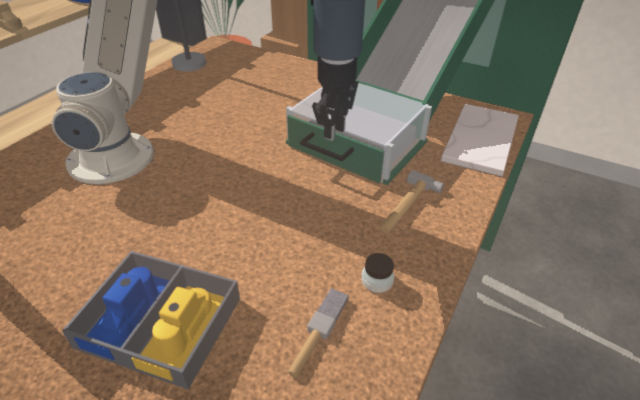

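The picture shows the tray home, with its front plate at (355,150). Both lasts stand in their bays at (130,300) and (180,320), the bystanders have not moved, and the gripper is clear. Handing in.

```bash
python3 -c "
from workcell import arm
print(arm.sign_off())"
```

```text
the job is handed in; nothing more can be done
None
```

I handed the job in at about 39 s: both lasts stand released in the bays of their own colour, the empty tray is against its home stop, and the jar, hammer and brush look unmoved; no verdict was shown.

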